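Shut the marked water valve under the sliding cover

ROBOT

A 7-joint arm with a two-finger parallel gripper is mounted at the origin on the work surface. World frame = base frame: x ahead of the robot, y to its left, z up, the work surface at z = 0. Lengths are in m, angles in rad, forces in N, time in s.
With the tool pointing down it reaches from about 0.4 to 0.85 m from the base axis. Payload 4.5 kg.
Tool frame: the origin (TCP) lies on the mounting face of the last link; the fingertips stand 166 mm ahead of it and the grasp point (between the pads) lies 147 mm ahead of it; y points along the fingers, z is the direction in which the jaws open and shut, and the axes are right-handed (so a half turn about y gives the same grasp; the last joint's range is limited). The gripper opens to 88 mm and grips with 3 to 60 N. Pads are 18 mm wide; open, the fingers measure 123 mm over their backs; the gripper's body (75 mm by 187 mm) begins 45 mm behind the grasp point.
Start: joints at [1.267, 0.689, -0.195, 1.565, 0.157, 0.902, -0.215], TCP at [0.207, -0.59, 0.405] pointing down, gripper open.
Joint ranges: [-3.01, 3.01], [-0.46, 2.08], [-1.47, 1.51], [0.13, 2.56], [-1, 4.14], [0.04, 2.09], [-2.66, 2.66]. Speed limits (rad/s): [2.57, 2.57, 3.14, 3.14, 3.14, 3.14, 3.14].

INTERFACE

Orientations are given as a unit quaternion [x, y, z, w].
In Python, from plant import r gives the robot as it stands.
- The arm moves only by the tool arm_command, never from a script. Its argument "deltas" is a list of rows, each an object of numbers: "dx", "dy", "dz": the shift along the tool's x, y, z each as a share of 1000 mm, from -1 to 1; "wx", "wy", "wz": the turn, a rotation vector about the tool's x, y, z each as a share of 45 degrees, from -1 to 1. In form: [{"dx": .., "dy": .., "dz": .., "wx": .., "wy": .., "wz": ..}, ...]. A call has exactly 5 rows; each row is the pose to reach, as a shift and turn from the pose commanded when the call began, along the tool's axes at that moment; what a row does not reach only later rows make up. A row lasts 1/10 s, in which the tool goes at most 50 mm and 8.59 degrees, less where a joint would pass 70% of its speed; a pose out of reach is approached as far as the arm can. A call with a number of a shift or a turn outside -1 to 1 is refused whole. A call with a gripper value outside its range is refused whole. "claw" is the opening, from -1 (shut) to 1 (fully open), set as the call begins (left out, the last holds). The fingers move at their own pace and stop on an object; "grip_force" is the grip in N (left out, the last holds). Time passes only in rows, so rows that repeat a pose let the fingers close, or fill a call up. It gives the time, the measured TCP pose, the force and the opening at its end, in the units of the state.
- r.get_state(): the state, without advancing time (a new reading comes with each control period).
- r.snapshot(name): name is "side" or "top" or "wrist"; returns the picture (420x560x3 uint8, red, green, blue); there is no depth.
- r.get_calibration(name): a dict with "vertical_fov" (degrees; the focal length in pixels is half the picture's height over the tangent of half this angle, whatever the lens; pixels are square), "cx", "cy" (the principal point, pixels), "R" (3x3) and "t" (3): a world point X has camera coordinates R X + t. Camera axes: x right, y down, z forward; pixel columns grow to the right and rows downward; lengths in m; the calibration is good to about 2 mm. A picture is of the moment at which its call begins: read the wrist's pose just before it. get_calibration takes no time and is no camera call; for the wrist camera it gives the pose at the moment of the call.
- r.finish_job(): hands the job in, once; it reports no verdict.
The state is a dict: "clock": time; "q": joint angles; "qd": joint speeds; "joint_torque": joint torques, N m; "tool_pos": TCP position; "eef_rot": TCP orientation; "contact_force": force on the tool from outside, world axes, zero at the start; "moment": the same for the moment, N m; "opening": opening from 0.0 (shut) to 1.0 (fully open).
Only numpy, scipy, OpenCV 4.12 (cv2) and the standard library are available. Lean on these libraries where they do the work, as an engineer would, in place of code of your own. Each camera call takes 0.05 s, during which the arm holds its last target.

TASK

On the chocolate kitchen's counter, push the cover of the grey service box along its guides, all the way to the other end, without lifting it, so that the two valve handles come into view. Then push the red, white-striped handle clockwise until it is fully shut, straight across its pipe. Push with the fingertips only, pick nothing up, leave the blue handle open as it is and do not disturb the things standing around; finish with the cover still aside.

Things in the scene. Friction and masses are not known exactly. Their poses are not given: they have to be found in the camera images.
- service_box: Grey box fixed to the counter, 190 (its x) x 500 (its y) x 98 mm high, turned a little about z; origin at the centre of its underside (z = 0). Its -y half is the open-topped valve bay, hidden at first by the cover; its +y half a closed white compartment. End walls' inner faces: y = -238 and +238 mm. The cover lies on ledges 88 mm high between rims 98 mm high, 2.5 mm clear on each side.
- bay (a point): Middle of the valve bay's mouth, at box x = 0, y = -124 mm, 88 mm above the counter. The mouth measures 140 mm (box x) by 228 mm (box y).
- cover: Loose aluminium sliding cover, plate 161 (x) x 236 (y) x 4 mm, 0.3 to 0.65 kg; origin at the centre of its underside, axes as the box's. Starts with its centre at box y -117 to -104 mm; slides to the box's +y until its edge meets the far end wall (centre at box y = +120 mm).
- cover_rib (a point): Centre of the black upright rib on the cover to push against: 90 mm along x, 12 mm thick along y, rising 26 mm above the plate (box heights 92 to 118 mm). This point is 17 mm above the cover's origin, 105 mm above the counter.
- red_handle (a joint): Angle of the marked handle (red, white stripe near its end): 0 = open, pointing to the box's -x along the pipe; 1.571 = shut, a hard stop, pointing to the box's +y across the pipe. Turns clockwise seen from above about a vertical axis; starts at 0 to 0.3; about 0.1 N m of friction (2 N at its end); stays where it is left.
- red_pivot (a point): Point on the red handle's turning axis, at half the handle's height (66 mm above the counter). The axis is at box x = +35 mm and at box y = -86 or -176 mm: which of the two is red varies.
- red_tip (a point): Point on the red handle's centre line 55 mm from its axis. The handle is 14 mm wide, from 58 to 74 mm above the counter, and ends 65 mm from its axis; nothing but the pipe and valve body (below 55 mm) lies beneath.
- blue_handle (a joint): Angle of the other valve's handle (blue, same shape, same sense): starts from 0 to 0.2 (open) and is to stay so.
- blue_tip (a point): Point on the blue handle's centre line 55 mm from its axis, at half its height.
- jar: Bystander: amber glass jar with white lid, 60 mm diameter, 85 mm tall, stands on the robot's side of the box; origin at the centre of its underside.
- cup: Bystander: open steel cup, 72 mm diameter, 70 mm tall, stands on the far side of the box; origin at the centre of its underside.
- nozzle: Bystander: steel piping nozzle, a cone 38 mm wide and 48 mm tall, stands on the robot's side of the box; origin at the centre of its underside.
- flavour: Bystander: slim amber bottle, 44 mm diameter, 110 mm tall, stands on the far side of the box; origin at the centre of its underside.
- ramekin: Bystander: white ceramic bowl, 76 mm diameter, 45 mm tall, stands past the box's +y end; origin at the centre of its underside.
- bar: Bystander: chocolate bar on a red base, 120 x 38 x 32 mm (with 6 mm more of glossy beads), lies on the robot's side of the box; origin at the centre of its underside.

How it is judged:
By the outcome, as a careful person would: the job done as asked, in the order asked, and still so for the second after the job is handed in, with the robot touching nothing.
It also fails if it takes over 51 s, if anything falls off the work surface, if the arm or the gripper's body presses on something with over 40 N, if the wrist force passes 120 N, or if a joint passes its speed limit or range.

## Working session

There is one attempt and no reset: what is moved stays moved. The work goes in short steps, Python scripts to look and compute and a tool call to move; the robot and the scene stay as the last step left them, time stands still between calls to the robot, and variables do not carry over. Pictures are saved under pics/ and viewed, and the job is handed in when it is done.

Besides the shell and the picture viewer there is one more tool, called after "Call:" in YAML: its name, and indented under it one key for each argument. arm_command: Moves the arm, as the interface text tells. Shift numbers are shares of 1000 mm and turn numbers shares of 45 degrees, none past 1 either way. Its arguments: {"type":"object","properties":{"deltas":{"type":"array","items":{"type":"object","properties":{"dx":{"type":"number","minimum":-1,"maximum":1},"dy":{"type":"number","minimum":-1,"maximum":1},"dz":{"type":"number","minimum":-1,"maximum":1},"wx":{"type":"number","minimum":-1,"maximum":1},"wy":{"type":"number","minimum":-1,"maximum":1},"wz":{"type":"number","minimum":-1,"maximum":1}}}},"claw":{"type":"number"},"grip_force":{"type":"number"}},"required":["deltas"]}

```bash
ls; mkdir -p pics; python3 - <<'E'
from plant import r
import cv2
s=r.get_state();print(s)
for n in("side","top","wrist"):
    print(n,r.get_calibration(n))
    cv2.imwrite(f"pics/{n}0.png",r.snapshot(n)[:,:,::-1])
E
```

```text
pics
{'clock': 0.0, 'q': array([ 1.26683275,  0.69001266, -0.19449851,  1.56631862,  0.15730088,
        0.90248375, -0.21507436]), 'qd': array([ 0.00014235, -0.00150904,  0.00101162, -0.0004158 , -0.00022532,
        0.0014366 ,  0.00083488]), 'joint_torque': array([ 1.88676368e-04, -5.27568519e+01, -1.26710437e+00, -1.53432673e+01,
       -5.26467303e-02,  6.40084036e-03,  1.59593210e-04]), 'tool_pos': array([ 0.20697437, -0.58939959,  0.40389823]), 'eef_rot': array([-0.11904026,  0.6976695 , -0.69641258,  0.11872745]), 'contact_force': array([-0.95952104,  0.63151041,  0.35197203]), 'moment': array([0.03330051, 0.04174708, 0.02211752]), 'opening': 1.00121866155535}
side {'vertical_fov': 55.14211706977227, 'cx': 282.50262212666087, 'cy': 206.33729832604104, 'R': array([[-0.77498097, -0.63189719,  0.01050875],
       [-0.38601841,  0.46012978, -0.79954386],
       [ 0.50039412, -0.62368785, -0.60051577]]), 't': array([0.45975033, 0.24935861, 0.58282198])}
top {'vertical_fov': 44.369687147721464, 'cx': 283.1169894860726, 'cy': 201.77026741648373, 'R': array([[-0.01402965, -0.99981171, -0.01340548],
       [-0.99270951,  0.01553261, -0.11952645],
       [ 0.11971217,  0.01163083, -0.99274051]]), 't': array([0.07686998, 0.5289635 , 1.12249886])}
wrist {'vertical_fov': 64.7171579492802, 'cx': 283.20229236501035, 'cy': 213.79054819720452, 'R': array([[ 0.33090126, -0.94366389, -0.00167843],
       [-0.91097312, -0.31990115,  0.26036748],
       [-0.24623632, -0.08462692, -0.96550814]]), 't': array([-0.62384645, -0.03651018,  0.38869686])}
```

View pics/top0.png

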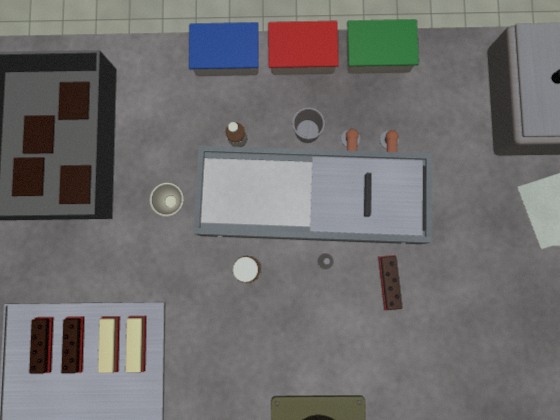

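View pics/side0.png

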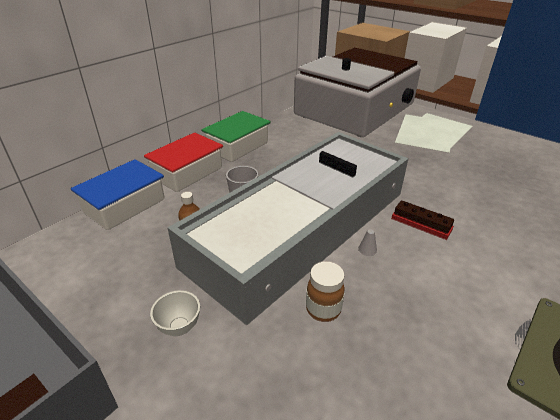

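View pics/wrist0.png

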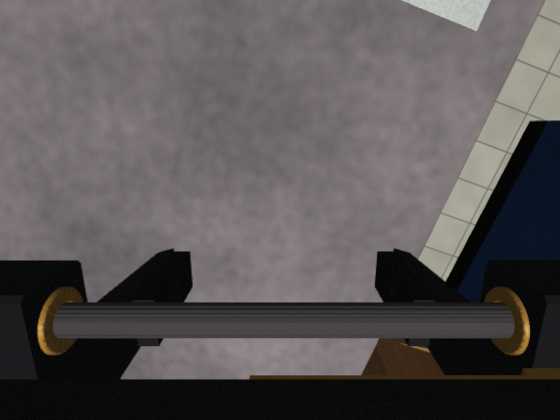

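```bash
cat > h.py <<'E'
import numpy as np,cv2
H,W=420,560
def K(c):
    f=H/2/np.tan(np.radians(c["vertical_fov"])/2); return f
def ray(c,uv,z):
    f=K(c);R=np.array(c["R"]);t=np.array(c["t"])
    uv=np.atleast_2d(uv).astype(float)
    d=np.c_[(uv[:,0]-c["cx"])/f,(uv[:,1]-c["cy"])/f,np.ones(len(uv))]@R
    o=-R.T@t
    return o+d*((z-o[2])/d[:,2])[:,None]
def proj(c,X):
    p=np.atleast_2d(X)@np.array(c["R"]).T+c["t"]
    return p[:,:2]/p[:,2:]*K(c)+[c["cx"],c["cy"]]
E
python3 - <<'E'
from plant import r
from h import *
c=r.get_calibration("top")
print(-c["R"].T@c["t"])
im=cv2.imread("pics/top0.png")
cv2.imwrite("pics/topz.png",cv2.resize(im[140:250,185:445],None,fx=3,fy=3,interpolation=cv2.INTER_CUBIC))
for p in [(210,145),(210,152),(210,160),(205,235),(205,240),(300,200),(380,200),(368,195),(120,250)]: print(p,im[p[1],p[0]])
E
```

```text
[0.39180879 0.05558373 1.1786057 ]
(210, 145) [105 105 105]
(210, 152) [107 103  99]
(210, 160) [177 176 175]
(205, 235) [53 54 54]
(205, 240) [114 113 117]
(300, 200) [181 179 179]
(380, 200) [161 152 148]
(368, 195) [64 61 62]
(120, 250) [114 113 116]
```

View pics/topz.png

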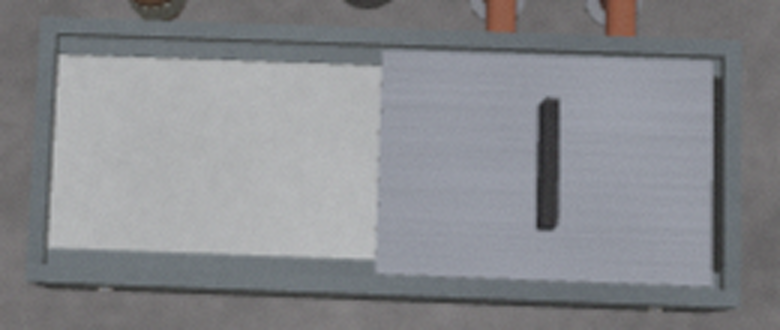

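The top view shows the box with its rim corners at about (199,146), (432,154), (195,234), (430,241), the cover at the right end, and the rib at about (367,194).

```bash
python3 - <<'E'
from plant import r
from h import *
c=r.get_calibration("top")
im=cv2.imread("pics/top0.png")
z=np.array([(42,18),(742,42),(735,305),(30,281)])/3.+[185-.33,140-.33]
P=ray(c,z,.098)[:,:2]
print(P);print("edges",[np.linalg.norm(P[i]-P[i-1]) for i in range(4)])
ctr=P.mean(0)
yd=(P[0]+P[3]-P[1]-P[2]);yaw=np.arctan2(-yd[0],yd[1]) # ydir=(-sin,cos)
print("ctr",ctr,"yaw",yaw)
ex=np.array([np.cos(yaw),np.sin(yaw)]);ey=np.array([-np.sin(yaw),np.cos(yaw)])
def box(p): return np.c_[(p-ctr)@ex,(p-ctr)@ey]
# white region (closed compartment) at z ~.088? and rib
roi=np.zeros(im.shape[:2],np.uint8);roi[150:242,200:430]=1
g=im.max(2)
m=((g<85)&(roi>0)).astype(np.uint8)
n,l,s,cc=cv2.connectedComponentsWithStats(m)
for i in range(1,n):
    if s[i,4]>100: print(s[i],cc[i],box(ray(c,cc[i],.112)[:,:2]))
# cover edges in zoom
zc=np.array([(383,50),(716,62),(714,285),(376,272)])/3.+[185-.33,140-.33]
print("cover",box(ray(c,zc,.092)[:,:2]))
ri=np.array([(549,98),(549,230),(539,165),(559,165)])/3.+[185-.33,140-.33]
print("rib",box(ray(c,ri,.118)[:,:2]))
# bystanders
for nme,uv,h in [("jar",(246,269),.085),("cup",(309,121),.07),("nozzle",(326,261),.048),("flav",(234,127),.11),("bar",(391,283),.035),("pipe1",(352,138),.03),("pipe2",(392,139),.03),("ramekin",(166,200),.045)]:
    w=ray(c,uv,h)[:,:2];print(nme,w,box(w))
print("base",(np.array([0,0])))
E
```

```text
[[ 0.64623544  0.24781061]
 [ 0.62030689 -0.25022137]
 [ 0.43419392 -0.2363447 ]
 [ 0.45816811  0.25518492]]
edges [np.float64(0.18821185084233502), np.float64(0.4987064689690167), np.float64(0.18662958263201204), np.float64(0.49211393603062065)]
ctr [0.53972609 0.00410737] yaw -0.05038644997802873
[423 165   4  71 207] [424.08695652 197.99033816] [[-0.00439205 -0.22992459]]
[364 173   7  44 284] [367.13732394 195.05633803] [[-0.00231983 -0.11165985]]
[221 235 180   7 315] [306.01587302 238.56507937] [[-0.0974151   0.01282047]]
cover [[ 0.08024694  0.00415491]
 [ 0.07949436 -0.23315726]
 [-0.07950535 -0.23238725]
 [-0.07879406  0.0043713 ]]
rib [[ 0.04465796 -0.11108448]
 [-0.04740237 -0.11262868]
 [-0.00254448 -0.10497905]
 [-0.00206797 -0.11876424]]
jar [[0.38217579 0.14864082]] [[-0.16462979  0.13641498]]
cup [[0.7042642  0.00888559]] [[0.16408863 0.01305914]]
nozzle [[ 0.39671051 -0.02278014]] [[-0.14147988 -0.03405639]]
flav [[0.68271685 0.17047842]] [[0.13442999 0.17336165]]
bar [[ 0.34692696 -0.16467031]] [[-0.18405393 -0.17827383]]
pipe1 [[ 0.67407208 -0.08982063]] [[ 0.13890619 -0.08704244]]
pipe2 [[ 0.6701728  -0.18052263]] [[ 0.13958007 -0.17782571]]
ramekin [[0.53655204 0.3294003 ]] [[-0.01955344  0.32472023]]
base [0 0]
```

```bash
cat >> h.py <<'E'
from scipy.spatial.transform import Rotation as Ro
ctr=np.array([0.5397,0.0041]);yaw=-0.0504
ex=np.array([np.cos(yaw),np.sin(yaw)]);ey=np.array([-np.sin(yaw),np.cos(yaw)])
def b2w(x,y): return ctr+x*ex+y*ey
def w2b(p): p=np.array(p)[:2]-ctr; return np.array([p@ex,p@ey])
def plan(s,bx,by,ztip,flip=1):
    """delta (share units) from current pose to tip at box (bx,by), height ztip, tool z along flip*box x"""
    R0=Ro.from_quat(s["eef_rot"]).as_matrix()
    y=np.array([0,0,-1.]);z=flip*np.r_[ex,0];x=np.cross(y,z)
    R1=np.c_[x,y,z]
    p=np.r_[b2w(bx,by),ztip+.166]
    d=R0.T@(p-s["tool_pos"])
    w=Ro.from_matrix(R0.T@R1).as_rotvec()/(np.pi/4)
    return d,w
E
python3 - <<'E'
from plant import r
from h import *
s=r.get_state();np.set_printoptions(precision=4,suppress=True)
print(Ro.from_quat(s["eef_rot"]).as_matrix())
for f in(1,-1):
    print(f,plan(s,0,-.16,.25,f))
E
```

```text
[[-0.9434 -0.0005  0.3316]
 [-0.3316  0.0012 -0.9434]
 [ 0.0001 -1.     -0.0013]]
1 (array([-0.45  , -0.0115, -0.3016]), array([ 0.0016, -1.5055, -0.0009]))
-1 (array([-0.45  , -0.0115, -0.3016]), array([0.001 , 2.4945, 0.0017]))
```

Call:
arm_command:
  deltas:
    - {"dx": -0.2, "dz": -0.134, "wy": -0.95}
    - {"dx": -0.2, "dz": -0.134, "wy": -0.95}
    - {"dx": -0.2, "dz": -0.134, "wy": -0.95}
    - {"dx": -0.2, "dz": -0.134, "wy": -0.95}
    - {"dx": -0.2, "dz": -0.134, "wy": -0.95}
  claw: 0

```text
invalid input at $.deltas[0]: expected keys dx, dy, dz, wx, wy, wz
```

```bash
cat > p.py <<'E'
import sys
from plant import r
from h import *
np.set_printoptions(precision=4,suppress=True)
s=r.get_state()
tip=s["tool_pos"]-[0,0,.166]
print("t",round(s["clock"],2),"box",w2b(s["tool_pos"]),"ztip",tip[2],"F",s["contact_force"],"open",s["opening"],"q",s["q"])
a=list(map(float,sys.argv[1:]))
if a: print(plan(s,*a))
E
python3 p.py 0 -.16 .2
```

```text
t 0.15 box [-0.3023 -0.6096] ztip 0.238128197600927 F [0.0118 0.8408 0.4324] open 1.000908842892378 q [ 1.2668  0.6898 -0.1946  1.566   0.1573  0.9025 -0.215 ]
(array([-0.45  ,  0.0385, -0.3015]), array([ 0.0016, -1.5055, -0.0009]))
```

Call:
arm_command:
  deltas:
    - {"dx": -0.2, "dy": 0, "dz": -0.134, "wx": 0, "wy": -0.95, "wz": 0}
    - {"dx": -0.2, "dy": 0, "dz": -0.134, "wx": 0, "wy": -0.95, "wz": 0}
    - {"dx": -0.2, "dy": 0, "dz": -0.134, "wx": 0, "wy": -0.95, "wz": 0}
    - {"dx": -0.2, "dy": 0, "dz": -0.134, "wx": 0, "wy": -0.95, "wz": 0}
    - {"dx": -0.2, "dy": 0, "dz": -0.134, "wx": 0, "wy": -0.95, "wz": 0}
  claw: 0

```text
clock: 0.65
tool_pos: [0.3529, -0.3943, 0.4048]
eef_rot: [-0.367, 0.604, -0.604, 0.368]
contact_force: [0.3, -0.5, 0.2]
opening: 0.574
```

```bash
python3 p.py 0 -.16 .2
```

```text
t 0.65 box [-0.1665 -0.4073] ztip 0.2387977834637123 F [ 0.3072 -0.5378  0.1747] open 0.5743415358465851 q [ 1.0019  0.5825 -0.3983  1.8473  0.3092  0.7729 -0.0395]
(array([-0.2941,  0.0391,  0.0487]), array([-0.0005, -0.5453, -0.0011]))
```

Call:
arm_command:
  deltas:
    - {"dx": -0.24, "dy": 0.035, "dz": 0.04, "wx": 0, "wy": -0.545, "wz": 0}
    - {"dx": -0.24, "dy": 0.035, "dz": 0.04, "wx": 0, "wy": -0.545, "wz": 0}
    - {"dx": -0.24, "dy": 0.035, "dz": 0.04, "wx": 0, "wy": -0.545, "wz": 0}
    - {"dx": -0.24, "dy": 0.035, "dz": 0.04, "wx": 0, "wy": -0.545, "wz": 0}
    - {"dx": -0.24, "dy": 0.035, "dz": 0.04, "wx": 0, "wy": -0.545, "wz": 0}

```text
clock: 1.15
tool_pos: [0.5001, -0.2016, 0.3693]
eef_rot: [-0.485, 0.514, -0.514, 0.485]
contact_force: [0.0, -0.2, -0.3]
opening: 0.501
```

```bash
python3 p.py 0 -.16 .105
```

```text
t 1.15 box [-0.0291 -0.2074] ztip 0.2033042405911262 F [ 0.0314 -0.1562 -0.2517] open 0.5009946656439437 q [ 0.577   0.6546 -0.4602  1.8548  0.4173  0.7288 -0.1752]
(array([-0.0476,  0.0983,  0.0288]), array([-0.    , -0.0098, -0.0006]))
```

Call:
arm_command:
  deltas:
    - {"dx": -0.035, "dy": 0.01, "dz": 0.02, "wx": 0, "wy": -0.01, "wz": 0}
    - {"dx": -0.048, "dy": 0.04, "dz": 0.029, "wx": 0, "wy": -0.01, "wz": 0}
    - {"dx": -0.048, "dy": 0.08, "dz": 0.029, "wx": 0, "wy": -0.01, "wz": 0}
    - {"dx": -0.048, "dy": 0.08, "dz": 0.029, "wx": 0, "wy": -0.01, "wz": 0}
    - {"dx": -0.048, "dy": 0.08, "dz": 0.029, "wx": 0, "wy": -0.01, "wz": 0}

```text
clock: 1.65
tool_pos: [0.5306, -0.1577, 0.2897]
eef_rot: [-0.488, 0.513, -0.512, 0.486]
contact_force: [0.2, -0.0, 0.8]
opening: 0.503
```

```bash
python3 - <<'E'
from plant import r
import cv2
for n in("side","wrist"): cv2.imwrite(f"pics/{n}1.png",r.snapshot(n)[:,:,::-1])
E
python3 p.py 0 -.11 .102
```

```text
t 1.75 box [-0.0003 -0.1624] ztip 0.12532758778140976 F [-0.5033 -0.4474 -0.2918] open 0.498699451917214 q [ 0.429   0.7811 -0.3774  1.8748  0.4967  0.5768 -0.3235]
(array([-0.0524,  0.0233,  0.0001]), array([-0.0031, -0.0024,  0.0008]))
```

View pics/side1.png

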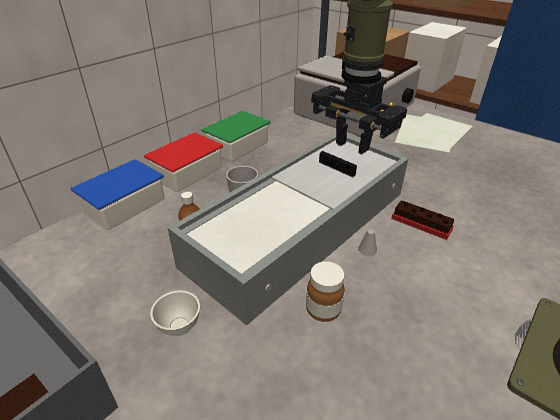

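View pics/wrist1.png

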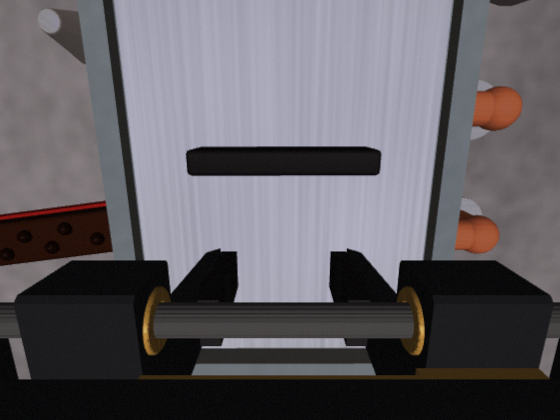

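Call:
arm_command:
  deltas:
    - {"dx": 0, "dy": 0.023, "dz": 0, "wx": 0, "wy": 0, "wz": 0}
    - {"dx": -0.01, "dy": 0.023, "dz": 0, "wx": 0, "wy": 0, "wz": 0}
    - {"dx": -0.022, "dy": 0.023, "dz": 0, "wx": 0, "wy": 0, "wz": 0}
    - {"dx": -0.032, "dy": 0.023, "dz": 0, "wx": 0, "wy": 0, "wz": 0}
    - {"dx": -0.04, "dy": 0.023, "dz": 0, "wx": 0, "wy": 0, "wz": 0}

```text
clock: 2.25
tool_pos: [0.5334, -0.1168, 0.2681]
eef_rot: [0.487, -0.512, 0.513, -0.487]
contact_force: [0.3, -3.9, 2.6]
opening: 0.498
```

```bash
python3 p.py 0 .105 .102
```

```text
t 2.25 box [-0.0002 -0.121 ] ztip 0.10206310808015964 F [ 0.3227 -3.8539  2.5641] open 0.49796789544547015 q [ 0.3289  0.8079 -0.3337  1.9126  0.5154  0.5039 -0.4164]
(array([-0.226 , -0.0002,  0.0003]), array([-0.0026,  0.0002,  0.0017]))
```

Call:
arm_command:
  deltas:
    - {"dx": -0.02, "dy": 0, "dz": 0, "wx": 0, "wy": 0, "wz": 0}
    - {"dx": -0.04, "dy": 0, "dz": 0, "wx": 0, "wy": 0, "wz": 0}
    - {"dx": -0.06, "dy": 0, "dz": 0, "wx": 0, "wy": 0, "wz": 0}
    - {"dx": -0.08, "dy": 0, "dz": 0, "wx": 0, "wy": 0, "wz": 0}
    - {"dx": -0.1, "dy": 0, "dz": 0, "wx": 0, "wy": 0, "wz": 0}

```text
clock: 2.75
tool_pos: [0.5381, -0.0174, 0.2676]
eef_rot: [0.487, -0.512, 0.514, -0.487]
contact_force: [-0.3, -3.8, 3.1]
opening: 0.503
```

```bash
python3 p.py 0 .105 .102
```

```text
t 2.75 box [-0.0005 -0.0215] ztip 0.10158011879652243 F [-0.3029 -3.7873  3.0938] open 0.5027890555240434 q [ 0.1258  0.7993 -0.3007  1.936   0.4861  0.4771 -0.5777]
(array([-0.1265, -0.0007,  0.0003]), array([-0.0012, -0.0018,  0.0028]))
```

Call:
arm_command:
  deltas:
    - {"dx": -0.02, "dy": 0, "dz": 0, "wx": 0, "wy": 0, "wz": 0}
    - {"dx": -0.04, "dy": 0, "dz": 0, "wx": 0, "wy": 0, "wz": 0}
    - {"dx": -0.06, "dy": 0, "dz": 0, "wx": 0, "wy": 0, "wz": 0}
    - {"dx": -0.08, "dy": 0, "dz": 0, "wx": 0, "wy": 0, "wz": 0}
    - {"dx": -0.1, "dy": 0, "dz": 0, "wx": 0, "wy": 0, "wz": 0}

```text
clock: 3.25
tool_pos: [0.543, 0.0825, 0.2675]
eef_rot: [0.487, -0.512, 0.513, -0.486]
contact_force: [0.3, -4.2, 2.0]
opening: 0.501
```

```bash
python3 p.py 0 .105 .102
```

```text
t 3.25 box [-0.0007  0.0784] ztip 0.10146125455807223 F [ 0.2952 -4.2056  1.9975] open 0.5013423763667382 q [-0.0673  0.8065 -0.2832  1.9038  0.445   0.4936 -0.7154]
(array([-0.0266, -0.0006,  0.0007]), array([-0.0004, -0.0016,  0.0029]))
```

Call:
arm_command:
  deltas:
    - {"dx": -0.01, "dy": 0, "dz": 0, "wx": 0, "wy": 0, "wz": 0}
    - {"dx": -0.016, "dy": 0, "dz": 0, "wx": 0, "wy": 0, "wz": 0}
    - {"dx": -0.02, "dy": 0, "dz": 0, "wx": 0, "wy": 0, "wz": 0}
    - {"dx": -0.023, "dy": 0, "dz": 0, "wx": 0, "wy": 0, "wz": 0}
    - {"dx": -0.026, "dy": 0, "dz": 0, "wx": 0, "wy": 0, "wz": 0}

```text
clock: 3.75
tool_pos: [0.5444, 0.1073, 0.2667]
eef_rot: [0.487, -0.513, 0.513, -0.486]
contact_force: [-1.2, -3.9, 1.9]
opening: 0.494
```

```bash
python3 p.py 0 .105 .102
```

```text
t 3.75 box [-0.0005  0.1034] ztip 0.1006928822200426 F [-1.2085 -3.9308  1.9199] open 0.4939492529903262 q [-0.112   0.8123 -0.2813  1.8868  0.4336  0.5032 -0.7461]
(array([-0.0016, -0.0013,  0.0005]), array([ 0.0003, -0.0026,  0.0017]))
```

Call:
arm_command:
  deltas:
    - {"dx": -0.002, "dy": 0, "dz": 0, "wx": 0, "wy": 0, "wz": 0}
    - {"dx": -0.004, "dy": 0, "dz": 0, "wx": 0, "wy": 0, "wz": 0}
    - {"dx": -0.006, "dy": 0, "dz": 0, "wx": 0, "wy": 0, "wz": 0}
    - {"dx": -0.006, "dy": 0, "dz": 0, "wx": 0, "wy": 0, "wz": 0}
    - {"dx": -0.006, "dy": 0, "dz": 0, "wx": 0, "wy": 0, "wz": 0}

```text
clock: 4.25
tool_pos: [0.5447, 0.1095, 0.2667]
eef_rot: [0.489, -0.512, 0.515, -0.484]
contact_force: [0.7, -12.4, 7.0]
opening: 0.501
```

```bash
python3 p.py 0 .105 .102
```

```text
t 4.25 box [-0.0003  0.1055] ztip 0.10067734439016815 F [  0.6895 -12.4284   7.0065] open 0.5007862959009602 q [-0.121   0.8128 -0.2756  1.8832  0.4336  0.5096 -0.7525]
(array([ 0.0006, -0.0013,  0.0003]), array([ 0.002 , -0.0052,  0.011 ]))
```

Call:
arm_command:
  deltas:
    - {"dx": 0.02, "dy": 0, "dz": 0, "wx": 0, "wy": 0, "wz": 0}
    - {"dx": 0.04, "dy": -0.02, "dz": 0, "wx": 0, "wy": 0, "wz": 0}
    - {"dx": 0.08, "dy": -0.06, "dz": 0, "wx": 0, "wy": 0, "wz": 0}
    - {"dx": 0.12, "dy": -0.09, "dz": 0, "wx": 0, "wy": 0, "wz": 0}
    - {"dx": 0.16, "dy": -0.1, "dz": 0, "wx": 0, "wy": 0, "wz": 0}
  claw: -1

```text
clock: 4.75
tool_pos: [0.5375, -0.0448, 0.3693]
eef_rot: [0.486, -0.511, 0.512, -0.49]
contact_force: [1.3, -0.8, 0.4]
opening: 0.065
```

Call:
arm_command:
  deltas:
    - {"dx": 0.05, "dy": 0, "dz": 0, "wx": 0, "wy": 0, "wz": 0}
    - {"dx": 0.1, "dy": 0, "dz": 0, "wx": 0, "wy": 0, "wz": 0}
    - {"dx": 0.15, "dy": 0, "dz": 0, "wx": 0, "wy": 0, "wz": 0}
    - {"dx": 0.16, "dy": 0, "dz": 0, "wx": 0, "wy": 0, "wz": 0}
    - {"dx": 0.16, "dy": 0, "dz": 0, "wx": 0, "wy": 0, "wz": 0}

```text
clock: 5.25
tool_pos: [0.5282, -0.2072, 0.3663]
eef_rot: [0.486, -0.514, 0.514, -0.486]
contact_force: [0.1, -0.2, -0.6]
opening: 0.001
```

```bash
python3 - <<'E'
from plant import r
import cv2,pickle
C={n:r.get_calibration(n) for n in("top","wrist")};pickle.dump(C,open("c2.pkl","wb"))
for n in("wrist","top"): cv2.imwrite(f"pics/{n}2.png",r.snapshot(n)[:,:,::-1])
E
python3 p.py 0 -.16 .2
```

```text
t 5.35 box [-0.0003 -0.2075] ztip 0.20072255258310542 F [ 0.472   0.1613 -0.0461] open 0.0016588305849736995 q [ 0.546   0.6874 -0.4409  1.7773  0.3974  0.7654 -0.1462]
(array([-0.0475,  0.0008,  0.0004]), array([-0.0013,  0.0022, -0.0033]))
```

View pics/wrist2.png

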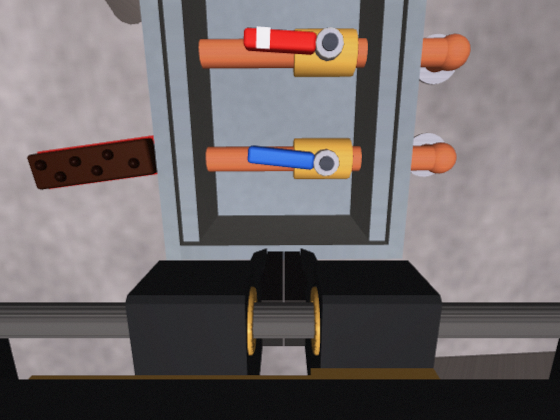

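View pics/top2.png

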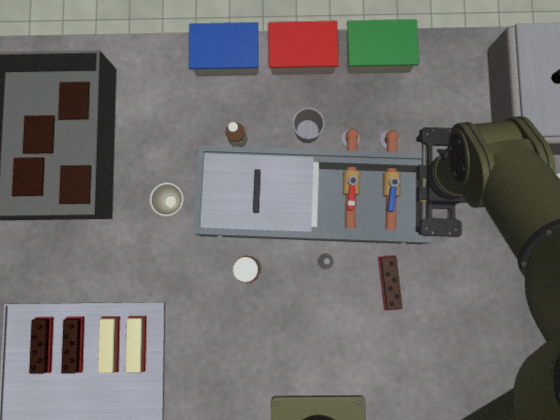

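The cover is at the far end. The red handle (wrist px about (245–315, 40)) is at the y = -86 mm valve, with blue (250–312, 156) at y = -176 mm. Both are near open.

```bash
cat > meas.py <<'E'
import sys,pickle
from h import *
np.set_printoptions(precision=4,suppress=True)
k=sys.argv[1];C=pickle.load(open(f"c{k}.pkl","rb"))
def bx(w): return np.array([w2b(p) for p in w])
for n in C:
    im=cv2.imread(f"pics/{n}{k}.png").astype(int);c=C[n]
    b,g,rr=im[...,0],im[...,1],im[...,2]
    for nm,m in(("red",(rr>110)&(g<45)&(b<60)),("blue",(b>100)&(rr<80)&(g<110))):
        m=m.astype(np.uint8)
        nn,l,s,cc=cv2.connectedComponentsWithStats(m)
        piv=np.array([.035,-.086 if nm=="red" else -.176])
        for i in range(1,nn):
            if s[i,4]<20: continue
            ys,xs=np.where(l==i)
            P=bx(ray(c,np.c_[xs,ys],.074))
            if abs(P.mean(0)[0])>.1 or P.mean(0)[1]>0 or P.mean(0)[1]<-.3: continue
            q=P.mean(0)-piv
            (x0,y0),(wd,ht),an=cv2.minAreaRect((P*1000).astype(np.float32))
            far=P[np.argmax(np.linalg.norm(P-piv,axis=1))]-piv
            d=cv2.fitLine((P*1000).astype(np.float32),cv2.DIST_L2,0,.01,.01).ravel()[:2]
            d=d*np.sign(d@q)
            print(n,nm,s[i,4],"centre",P.mean(0),"line ang",np.arctan2(d[1],-d[0]),"piv ang",np.arctan2(q[1],-q[0]),"far",far,np.linalg.norm(far))
E
python3 meas.py 2; python3 - <<'E'
import pickle
from h import *
c=pickle.load(open("c2.pkl","rb"))["wrist"]
for n,uv in (("redpiv",(330,42)),("bluepiv",(326,162))):
    print(n,w2b(ray(c,uv,.076)[0]))
E
```

```text
top blue 137 centre [-0.0026 -0.1702] line ang 0.12340754592749134 piv ang 0.15228191809949973 far [-0.0629  0.0135] 0.06432773194369444
wrist red 125 centre [-0.0267 -0.0822] line ang -1.4470342398152984 piv ang 0.06149616969779214 far [-0.0649  0.0079] 0.0653962518504667
wrist red 407 centre [ 0.0066 -0.0841] line ang 0.09415914936581674 piv ang 0.06550264189584708 far [-0.0458 -0.0037] 0.045994588659168244
wrist blue 420 centre [-0.0032 -0.1709] line ang 0.1509791320847445 piv ang 0.13393590305642786 far [-0.0648  0.012 ] 0.06591003676426589
redpiv [ 0.0337367  -0.08629147]
bluepiv [ 0.03321853 -0.17462796]
```

Call:
arm_command:
  deltas:
    - {"dx": -0.045, "dy": 0, "dz": -0.015, "wx": 0, "wy": 0, "wz": 0}
    - {"dx": -0.085, "dy": 0, "dz": -0.028, "wx": 0, "wy": 0, "wz": 0}
    - {"dx": -0.085, "dy": 0.04, "dz": -0.028, "wx": 0, "wy": 0, "wz": 0}
    - {"dx": -0.085, "dy": 0.085, "dz": -0.028, "wx": 0, "wy": 0, "wz": 0}
    - {"dx": -0.085, "dy": 0.085, "dz": -0.028, "wx": 0, "wy": 0, "wz": 0}

```text
clock: 5.85
tool_pos: [0.5031, -0.1155, 0.278]
eef_rot: [-0.49, 0.514, -0.508, 0.487]
contact_force: [0.5, -0.2, 0.4]
opening: 0.004
```

```bash
python3 - <<'E'
from plant import r
import cv2,pickle
C={n:r.get_calibration(n) for n in("side","wrist")};pickle.dump(C,open("c3.pkl","wb"))
for n in("wrist","side"): cv2.imwrite(f"pics/{n}3.png",r.snapshot(n)[:,:,::-1])
E
python3 p.py -.0285 -.122 .061
```

```text
t 5.95 box [-0.0285 -0.1226] ztip 0.11604228192643087 F [0.2181 0.2423 0.0462] open 0.00618201927002219 q [ 0.3362  0.7608 -0.3247  1.9861  0.5005  0.4736 -0.4039]
(array([-0.0005,  0.055 ,  0.0001]), array([ 0.0014,  0.0036, -0.0015]))
```

View pics/wrist3.png

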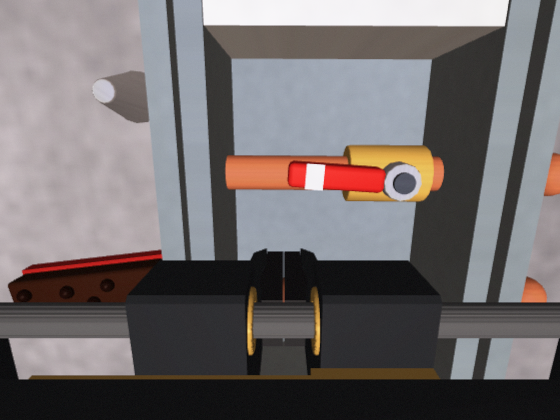

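View pics/side3.png

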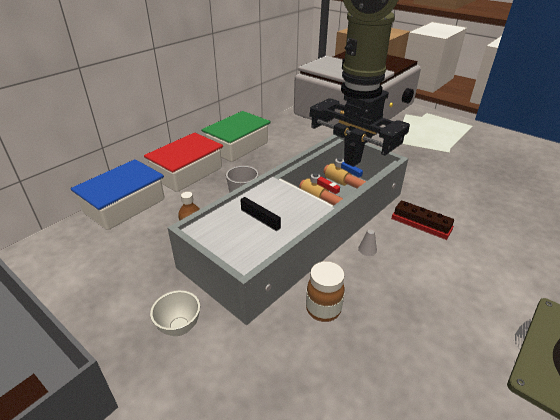

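Call:
arm_command:
  deltas:
    - {"dx": 0, "dy": 0.02, "dz": 0, "wx": 0, "wy": 0, "wz": 0}
    - {"dx": 0, "dy": 0.04, "dz": 0, "wx": 0, "wy": 0, "wz": 0}
    - {"dx": 0, "dy": 0.054, "dz": 0, "wx": 0, "wy": 0, "wz": 0}
    - {"dx": 0, "dy": 0.054, "dz": 0, "wx": 0, "wy": 0, "wz": 0}
    - {"dx": -0.003, "dy": 0.054, "dz": 0, "wx": 0, "wy": 0, "wz": 0}

```text
clock: 6.45
tool_pos: [0.5058, -0.116, 0.2295]
eef_rot: [0.486, -0.512, 0.514, -0.488]
contact_force: [-0.4, -0.6, 0.2]
opening: 0.004
```

```bash
python3 p.py -.0285 -.10 .061
python3 - <<'E'
from h import *
pv=np.array([.0345,-.086])
for th in (0.1,.3,.5,.7,.9,1.1,1.3,1.5,1.571):
    d=np.array([-np.cos(th),np.sin(th)]);n=np.array([np.sin(th),np.cos(th)])
    print(th,(pv+.045*d-.007*n-[.0175,.009]).round(4))
E
```

```text
t 6.45 box [-0.0278 -0.1217] ztip 0.06351662928697804 F [-0.4309 -0.5544  0.2073] open 0.004207445267548669 q [ 0.2809  0.8496 -0.239   2.0101  0.5588  0.3419 -0.4619]
(array([-0.0217,  0.0025, -0.0007]), array([-0.0039, -0.0014,  0.0003]))
0.1 [-0.0285 -0.0975]
0.3 [-0.0281 -0.0884]
0.5 [-0.0258 -0.0796]
0.7 [-0.0219 -0.0714]
0.9 [-0.0165 -0.0641]
1.1 [-0.0097 -0.0581]
1.3 [-0.0018 -0.0535]
1.5 [ 0.0068 -0.0506]
1.571 [ 0.01 -0.05]
```

Call:
arm_command:
  deltas:
    - {"dx": -0.018, "dy": 0.001, "dz": 0, "wx": 0, "wy": 0, "wz": 0}
    - {"dx": -0.026, "dy": 0.001, "dz": 0, "wx": 0, "wy": 0, "wz": 0}
    - {"dx": -0.032, "dy": 0.001, "dz": 0.001, "wx": 0, "wy": 0, "wz": 0}
    - {"dx": -0.04, "dy": 0.001, "dz": 0.003, "wx": 0, "wy": 0, "wz": 0}
    - {"dx": -0.048, "dy": 0.001, "dz": 0.007, "wx": 0, "wy": 0, "wz": 0}

```text
clock: 6.95
tool_pos: [0.5139, -0.0687, 0.227]
eef_rot: [-0.488, 0.513, -0.513, 0.486]
contact_force: [-2.3, -2.2, 2.8]
opening: 0.003
```

```bash
python3 - <<'E'
from plant import r
import cv2,pickle
C={n:r.get_calibration(n) for n in("side","wrist")};pickle.dump(C,open("c4.pkl","wb"))
for n in("wrist","side"): cv2.imwrite(f"pics/{n}4.png",r.snapshot(n)[:,:,::-1])
E
python3 p.py -.0219 -.0714 .061;python3 meas.py 4
```

```text
t 7.05 box [-0.0212 -0.0722] ztip 0.06086388206440399 F [ 0.0351 -0.8211  0.7934] open 0.005562523500013032 q [ 0.1767  0.854  -0.225   2.009   0.5342  0.3342 -0.5312]
(array([-0.0008, -0.0001, -0.0007]), array([-0.001 ,  0.0015, -0.0016]))
side red 27 centre [-0.0196 -0.0389] line ang 0.9123484391973135 piv ang 0.7123731462051134 far [-0.0599  0.0571] 0.0827441570609178
wrist red 602 centre [-0.0157 -0.0511] line ang 2.1186989736086854 piv ang 0.6028705590568175 far [-0.0525  0.0409] 0.06655249388180076
wrist red 556 centre [ 0.0037 -0.0611] line ang 0.1329101843588933 piv ang 0.6720256992795409 far [-0.0342  0.0312] 0.04630768980190857
```

View pics/wrist4.png

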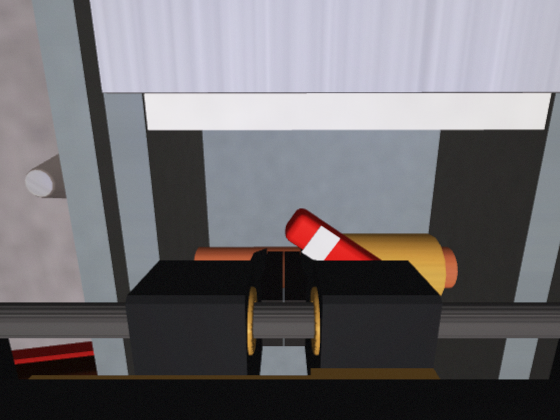

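View pics/side4.png

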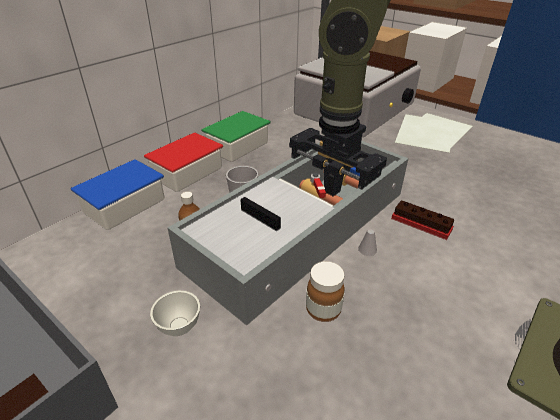

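The red handle has turned to about 0.65 rad (wrist view: tip at (300,225)), with the fingertip behind it. I'll continue the arc.

Call:
arm_command:
  deltas:
    - {"dx": -0.005, "dy": 0, "dz": 0.003, "wx": 0, "wy": 0, "wz": 0}
    - {"dx": -0.009, "dy": 0, "dz": 0.007, "wx": 0, "wy": 0, "wz": 0}
    - {"dx": -0.013, "dy": 0, "dz": 0.012, "wx": 0, "wy": 0, "wz": 0}
    - {"dx": -0.018, "dy": 0, "dz": 0.019, "wx": 0, "wy": 0, "wz": 0}
    - {"dx": -0.021, "dy": 0, "dz": 0.025, "wx": 0, "wy": 0, "wz": 0}

```text
clock: 7.55
tool_pos: [0.5408, -0.0477, 0.2265]
eef_rot: [-0.487, 0.513, -0.512, 0.487]
contact_force: [-3.5, 1.0, -0.2]
opening: 0.005
```

```bash
python3 p.py .01 -.05 .061
```

```text
t 7.55 box [ 0.0037 -0.0517] ztip 0.06047630024234085 F [-3.5044  1.0239 -0.2099] open 0.00518845511936971 q [ 0.1511  0.8709 -0.2488  1.9371  0.5083  0.3953 -0.5361]
(array([-0.0017, -0.0005,  0.0063]), array([ 0.0007,  0.0005, -0.0012]))
```

Call:
arm_command:
  deltas:
    - {"dx": 0, "dy": 0, "dz": 0.002, "wx": 0, "wy": 0, "wz": 0}
    - {"dx": 0, "dy": 0, "dz": 0.004, "wx": 0, "wy": 0, "wz": 0}
    - {"dx": 0, "dy": 0, "dz": 0.006, "wx": 0, "wy": 0, "wz": 0}
    - {"dx": 0, "dy": 0, "dz": 0.008, "wx": 0, "wy": 0, "wz": 0}
    - {"dx": 0, "dy": 0, "dz": 0.008, "wx": 0, "wy": 0, "wz": 0}

```text
clock: 8.05
tool_pos: [0.5487, -0.0491, 0.2268]
eef_rot: [0.487, -0.512, 0.513, -0.487]
contact_force: [-2.5, 0.5, 0.3]
opening: 0.006
```

```bash
python3 p.py .01 -.05 .061; python3 - <<'E'
from plant import r
import cv2,pickle
C={n:r.get_calibration(n) for n in("wrist",)};pickle.dump(C,open("c5.pkl","wb"))
for n in("wrist",): cv2.imwrite(f"pics/{n}5.png",r.snapshot(n)[:,:,::-1])
E
python3 meas.py 5
```

```text
t 8.05 box [ 0.0117 -0.0527] ztip 0.06076463141634725 F [-2.5092  0.5171  0.3411] open 0.005712755585698173 q [ 0.157   0.8761 -0.2563  1.9134  0.5041  0.4144 -0.5278]
(array([-0.0027, -0.0002, -0.0017]), array([-0.001 , -0.0009, -0.0004]))
wrist red 696 centre [ 0.0312 -0.0255] line ang 3.0788750548090347 piv ang 1.508873532815057 far [-0.0085  0.0652] 0.06572678791153873
wrist red 81 centre [ 0.0321 -0.0419] line ang -0.035521201403859885 piv ang 1.506078623330667 far [-0.0096  0.0443] 0.04535481841755271
```

View pics/wrist5.png

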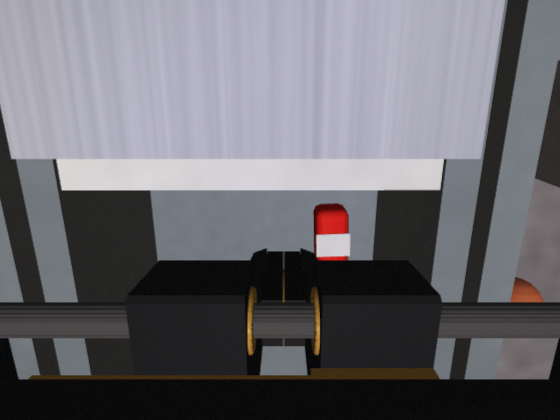

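Call:
arm_command:
  deltas:
    - {"dx": 0, "dy": 0, "dz": 0.002, "wx": 0, "wy": 0, "wz": 0}
    - {"dx": 0, "dy": 0, "dz": 0.003, "wx": 0, "wy": 0, "wz": 0}
    - {"dx": 0, "dy": 0, "dz": 0.004, "wx": 0, "wy": 0, "wz": 0}
    - {"dx": 0, "dy": 0, "dz": 0.005, "wx": 0, "wy": 0, "wz": 0}
    - {"dx": 0, "dy": 0, "dz": 0.005, "wx": 0, "wy": 0, "wz": 0}

```text
clock: 8.6
tool_pos: [0.5514, -0.049, 0.2267]
eef_rot: [-0.489, 0.514, -0.511, 0.486]
contact_force: [-9.1, 3.1, 6.2]
opening: 0.003
```

```bash
python3 p.py .01 -.05 .061
```

```text
t 8.6 box [ 0.0144 -0.0524] ztip 0.060700227166722964 F [-9.0721  3.0694  6.2152] open 0.0030200630066485098 q [ 0.1595  0.8792 -0.2622  1.9022  0.5     0.4304 -0.5224]
(array([-0.0024, -0.0003, -0.0044]), array([ 0.007 , -0.0001,  0.0009]))
```

Call:
arm_command:
  deltas:
    - {"dx": 0, "dy": 0, "dz": 0.002, "wx": 0, "wy": 0, "wz": 0}
    - {"dx": 0, "dy": 0, "dz": 0.002, "wx": 0, "wy": 0, "wz": 0}
    - {"dx": 0, "dy": 0, "dz": -0.01, "wx": 0, "wy": 0, "wz": 0}
    - {"dx": 0, "dy": 0, "dz": -0.02, "wx": 0, "wy": 0, "wz": 0}
    - {"dx": 0, "dy": 0, "dz": -0.02, "wx": 0, "wy": 0, "wz": 0}

```text
clock: 9.1
tool_pos: [0.5333, -0.049, 0.227]
eef_rot: [0.487, -0.512, 0.513, -0.487]
contact_force: [0.4, -0.0, -0.4]
opening: 0.004
```

Call:
arm_command:
  deltas:
    - {"dx": 0, "dy": -0.04, "dz": 0, "wx": 0, "wy": 0, "wz": 0}
    - {"dx": 0, "dy": -0.09, "dz": 0, "wx": 0, "wy": 0, "wz": 0}
    - {"dx": 0.03, "dy": -0.13, "dz": 0, "wx": 0, "wy": 0, "wz": 0}
    - {"dx": 0.08, "dy": -0.14, "dz": 0, "wx": 0, "wy": 0, "wz": 0}
    - {"dx": 0.13, "dy": -0.14, "dz": 0, "wx": 0, "wy": 0, "wz": 0}

```text
clock: 9.6
tool_pos: [0.5287, -0.1788, 0.3701]
eef_rot: [0.486, -0.51, 0.515, -0.489]
contact_force: [1.2, 0.0, -0.3]
opening: 0.007
```

Call:
arm_command:
  deltas:
    - {"dx": 0.04, "dy": 0, "dz": 0, "wx": 0, "wy": 0, "wz": 0}
    - {"dx": 0.05, "dy": 0, "dz": 0, "wx": 0, "wy": 0, "wz": 0}
    - {"dx": 0.05, "dy": 0, "dz": 0, "wx": 0, "wy": 0, "wz": 0}
    - {"dx": 0.05, "dy": 0, "dz": 0, "wx": 0, "wy": 0, "wz": 0}
    - {"dx": 0.05, "dy": 0, "dz": 0, "wx": 0, "wy": 0, "wz": 0}

```text
clock: 10.1
tool_pos: [0.525, -0.2249, 0.3669]
eef_rot: [-0.487, 0.512, -0.512, 0.489]
contact_force: [0.7, 0.9, -0.2]
opening: 0.002
```

```bash
python3 p.py; python3 - <<'E'
from plant import r
import cv2,pickle
C={n:r.get_calibration(n) for n in("wrist","top")};pickle.dump(C,open("c6.pkl","wb"))
for n in("wrist","top"): cv2.imwrite(f"pics/{n}6.png",r.snapshot(n)[:,:,::-1])
E
python3 meas.py 6
```

```text
t 10.1 box [-0.0031 -0.2295] ztip 0.20094256548228193 F [ 0.6963  0.92   -0.2432] open 0.0024721155820925616 q [ 0.5843  0.6928 -0.4432  1.7635  0.4     0.7752 -0.1065]
wrist red 24 centre [ 0.0331 -0.0755] line ang 0.0026616801520841344 piv ang 1.3943607240271412 far [-0.0074  0.0107] 0.013008307734559308
wrist blue 429 centre [-0.0035 -0.1713] line ang 0.14477424061311966 piv ang 0.12113016057544179 far [-0.0647  0.012 ] 0.06579585512824761
top blue 137 centre [-0.0025 -0.1704] line ang 0.11962676145176845 piv ang 0.14774149399049416 far [-0.0628  0.0114] 0.0638381002562909
```

View pics/wrist6.png

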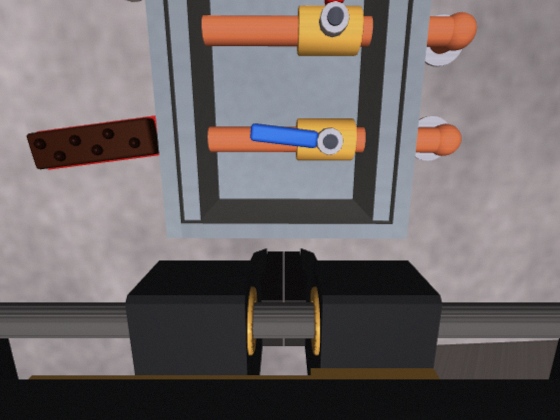

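View pics/top6.png

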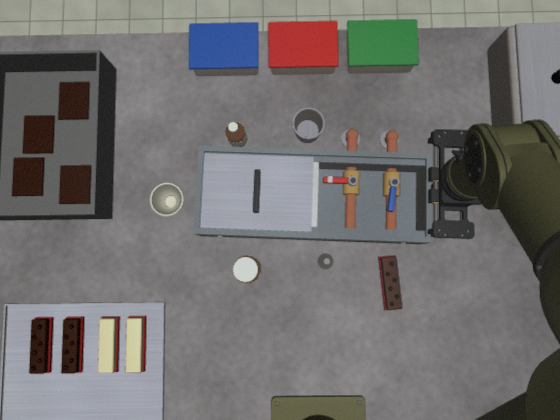

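The top view shows the red handle pointing along +y (px 323–348, row 181), blue unchanged, the cover at the left end and the bystanders in place. One closer look to confirm the angle.

Call:
arm_command:
  deltas:
    - {"dx": -0.04, "dy": 0, "dz": 0, "wx": 0, "wy": 0, "wz": 0}
    - {"dx": -0.07, "dy": 0, "dz": 0, "wx": 0, "wy": 0, "wz": 0}
    - {"dx": -0.07, "dy": 0, "dz": 0, "wx": 0, "wy": 0, "wz": 0}
    - {"dx": -0.07, "dy": 0, "dz": 0, "wx": 0, "wy": 0, "wz": 0}
    - {"dx": -0.07, "dy": 0, "dz": 0, "wx": 0, "wy": 0, "wz": 0}

```text
clock: 10.7
tool_pos: [0.5278, -0.1579, 0.3667]
eef_rot: [0.487, -0.513, 0.513, -0.487]
contact_force: [-0.2, -0.0, 0.2]
opening: 0.003
```

```bash
python3 - <<'E'
from plant import r
import cv2,pickle
C={n:r.get_calibration(n) for n in("wrist",)};pickle.dump(C,open("c7.pkl","wb"))
for n in("wrist",): cv2.imwrite(f"pics/{n}7.png",r.snapshot(n)[:,:,::-1])
E
python3 meas.py 7
python3 - <<'E'
from h import *
import pickle
c=pickle.load(open("c6.pkl","rb"))["top"]
im=cv2.imread("pics/top6.png").astype(int)
g=im.max(2);m=np.zeros(g.shape,np.uint8);m[165:220,245:270]=(g<85)[165:220,245:270]
ys,xs=np.where(m);print("rib",w2b(ray(c,[[xs.mean(),ys.mean()]],.112)[0]))
a=cv2.imread("pics/top0.png");b=cv2.imread("pics/top6.png")
d=cv2.absdiff(a,b).max(2)
for n,(x0,x1,y0,y1) in dict(jar=(230,262,253,287),cup=(292,327,106,142),noz=(315,337,250,273),fl=(222,248,117,140),ram=(147,187,180,220),bar=(376,404,252,312)).items(): print(n,(d[y0:y1,x0:x1]>30).sum(), d[y0:y1,x0:x1].mean().round(2))
E
```

```text
wrist red 173 centre [ 0.0337 -0.026 ] line ang 0.038254986130912605 piv ang 1.5491598560166864 far [-0.0059  0.0638] 0.06411977712818163
wrist red 426 centre [ 0.0335 -0.0581] line ang 1.6004650906035411 piv ang 1.5164747005532406 far [-0.0082  0.0444] 0.0451419446091718
wrist blue 487 centre [-0.0027 -0.1709] line ang 0.12515874446295341 piv ang 0.13359313980402807 far [-0.0655  0.0071] 0.06589213251327812
rib [-0.00236006  0.12002607]
jar 0 11.69
cup 0 8.46
noz 0 8.48
fl 0 8.47
ram 0 10.38
bar 0 7.14
```

View pics/wrist7.png

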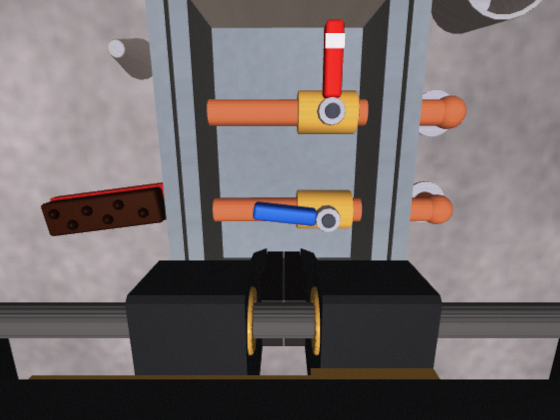

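```bash
python3 -c "
from plant import r
print(r.finish_job())"
```

```text
the job is handed in; nothing more can be done
None
```

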